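Wedge the rocking tool chest

ROBOT

A 7-joint arm with a two-finger parallel gripper is mounted at the origin on the work surface. World frame = base frame: x ahead of the robot, y to its left, z up, the work surface at z = 0. Lengths are in m, angles in rad, forces in N, time in s.
With the tool pointing down it reaches from about 0.4 to 0.85 m from the base axis. Payload 10.4 kg.
Tool frame: the origin (TCP) lies on the centre line of the jaws, within the pads' length; the fingertips stand r.tip_extent ahead of it and the grasp point (between the pads) lies 3 mm ahead of it (r.tip_extent is the distance from the TCP to the fingertips, in m); z points along the fingers, y is the direction in which the jaws open and shut (so a half turn about z gives the same grasp; the last joint's range is limited). The gripper opens to 87 mm and grips with 3 to 60 N. Pads are 19 mm wide; open, the fingers measure 117 mm over their backs; the gripper's body (75 mm by 190 mm) begins 51 mm behind the grasp point.
Start: joints at [-1.262, 0.332, -0.065, 1.46, 0.022, 1.35, -0.088], TCP at [0.204, 0.591, 0.245] pointing down, gripper open.
Joint ranges: [-2.6, 2.6], [-0.5, 2.12], [-1.47, 1.34], [0.16, 2.42], [-1.27, 4.41], [0.06, 2.06], [-2.6, 2.6]. Speed limits (rad/s): [2.22, 2.22, 2.79, 2.79, 3.14, 3.14, 3.14].

INTERFACE

Orientations are given as a unit quaternion [x, y, z, w].
In Python, from bench import r gives the robot as it stands. The module is installed in compiled form; this text tells all that it offers.
- The arm moves only by the shell command python3 -m jog 'ROWS' [FORCE]. ROWS is JSON, a list of rows, each a list of 5 numbers: the shift along the tool's x, y, z in cm, then the turn about the tool's z in rad, then the closure, from 0 (fully open) to 1 (shut). A call has exactly 10 rows; each row shifts and turns the pose as measured when the row begins, along the tool's axes as they then stand; what a row does not reach is not made up. A row lasts 1/10 s, in which the tool goes at most 50 mm and 8.59 degrees, less where a joint would pass 70% of its speed; a pose out of reach is approached as far as the arm can. A call with a gripper value outside its range is refused whole. The fingers move at their own pace and stop on an object; FORCE is the grip in N (left out, the last holds). Time passes only in rows, so rows that do not move let the fingers close, or fill a call up. It gives the time, the measured TCP pose, the force and the opening at its end, in the units of the state.
- r.read_state(): the state, without advancing time (a new reading comes with each control period).
- r.camera(name): name is "side" or "top" or "wrist"; returns a dict with "pixels" (384x512x3 uint8, red, green, blue), "fx", "fy", "cx", "cy" (pixels), "camera_from_world" (4x4, takes a point from world to camera coordinates). Camera axes: x right, y up, looking along -z (the intrinsics and any distortion apply to the point x, -y, -z); pixel columns grow to the right and rows downward; lengths in m; the calibration is good to about 2 mm. A picture is of the moment at which its call begins. There is no depth.
- r.close_job(): hands the job in, once; it reports no verdict.
The state is a dict: "time": time; "joint_positions": joint angles; "joint_vel": joint speeds; "joint_torque": joint torques, N m; "ee_pos": TCP position; "eef_rot": TCP orientation; "ft_force": force on the tool from outside, world axes, zero at the start; "torque": the same for the moment, N m; "width": finger opening in m.
Only numpy, scipy, OpenCV 4.12 (cv2) and the standard library are available. Lean on these libraries where they do the work, as an engineer would, in place of code of your own. Each camera call takes 0.05 s, during which the arm holds its last target. There are 200 camera calls.

TASK

The low tool chest rocks because one foot is too short. Press down on the lid over that foot to feel it rock, let go, then push the wooden wedge along the bench, thin end first, under the short foot until the chest stands level and no longer rocks. To prove it, press down firmly on the lid over that foot again and finish while still holding it pressed; do not lift anything, shove the chest along or disturb the other things.

Things in the scene. Friction and masses are not known exactly. Their poses are not given: they have to be found in the camera images.
- chest: Low grey steel tool chest, 170 (x) x 240 (y) mm, lid handle 104 mm high, lid 86 mm above the bench, about 3 kg, dark drawer fronts on its -x face. Origin: on the bench under its middle. Underside 20 mm above the bench. Stands level on 3 of 4 round rubber feet, 20 mm wide with domed ends, at x +-60, y +-95 mm. A sideways shove over about 10 N may slide it
- chest_press (a point): Point on the flat lid right above the short foot, 25 mm in from both edges. 4 to 9 N down here rocks the chest until the short foot meets the bench; let go, it rocks back level. Final press: within 45 mm of here sideways, over 8 N (12 to 25 N is good). Once wedged, the lid gives under 1.5 mm here
- foot_spot (a point): Spot on the bench under the short foot (chest x -60, y -95 mm: the drawer-front corner nearer the wedge; it moves with the chest). The foot hangs 5 to 10 mm above it; how much is not known. The wedge must end here beneath the foot
- wedge: Plain wooden wedge lying flat, 90 g, 110 mm long (x), 50 mm wide (y): 3 mm tall at its +x end, rising evenly to 20 mm at -x. Origin: centre of its underside. Starts beside the chest, thin end towards the short foot and 20 to 70 mm short of it, skewed up to 0.15 rad, off line up to 15 mm. Friction keeps it where it is pushed
- wedge_back (a point): Bottom middle of the wedge's upright flat back, 50 mm wide and 20 mm tall: the face to push. Slides with about 1 N; the push stiffens sharply when the slope meets the short foot, which is then 10 to 45 mm behind the thin end. Stop there: 4 to 6 N is snug, much more lifts or shoves the chest
- tin: small plain metal can standing on the chest's lid, 52 mm across, 45 mm tall; origin at the centre of its underside. Leave it there
- offcut: plain flat wooden offcut lying on the bench, 100 x 45 mm, 18 mm thick everywhere (not a wedge); origin at the centre of its underside, x along it
- wrench: steel wrench 170 mm long lying on the bench; origin at its middle underside, x along it
- bearing: steel bearing ring lying flat, 52 mm across, 16 mm tall; origin at the centre of its underside
- threadlock: red plastic bottle, 44 mm across, 120 mm tall, standing; origin at the centre of its underside
- cup: white mug, 76 mm across, 85 mm tall, standing; origin at the centre of its underside
- driver: screwdriver 200 mm long lying on the bench; origin at its middle underside, x along it
Things that resemble listed ones, but are neither listed nor needed, are in the scene too. Leave any green or grey look-alike of the wedge alone.

How it is judged:
By the outcome, as a careful person would: the job done as asked, in the order asked, and still so for the second after the job is handed in, while the arm keeps its last pose, push and grip.
It also fails if it takes over 48 s, if anything falls off the work surface, if the arm or the gripper's body presses on something with over 40 N, if the wrist force passes 120 N, or if a joint passes its speed limit or range.

## Working session

There is one attempt and no reset: what is moved stays moved. The work goes in short steps, Python scripts to look and compute and a shell command to move; the robot and the scene stay as the last step left them, time stands still between calls to the robot, and variables do not carry over. Pictures are saved under pics/ and viewed, about 8 in all and at most 12, crops included, and the job is handed in when it is done.

```bash
mkdir -p pics; python3 - <<'E'
from bench import r
import cv2,pickle,numpy as np
s=r.read_state();print({k:np.round(v,3) for k,v in s.items()},r.tip_extent)
for n in("top","side"):
    c=r.camera(n);pickle.dump(c,open(n+"0.pkl","wb"))
    cv2.imwrite(f"pics/{n}0.png",cv2.resize(c["pixels"][...,::-1],(800,600),interpolation=cv2.INTER_CUBIC))
    print(n,{k:v for k,v in c.items() if k!="pixels"})
E
```

```text
{'time': np.float64(0.0), 'joint_positions': array([-1.262,  0.333, -0.065,  1.461,  0.022,  1.35 , -0.088]), 'joint_vel': array([-0.   ,  0.   , -0.001, -0.001, -0.002, -0.   ,  0.   ]), 'joint_torque': array([ 1.0000e-03, -6.2326e+01,  2.5000e-02, -3.8988e+01, -6.1000e-02,
        4.0000e-02,  0.0000e+00]), 'ee_pos': array([0.203, 0.591, 0.244]), 'eef_rot': array([ 0.165,  0.986, -0.001, -0.   ]), 'ft_force': array([-0.373, -0.598,  0.219]), 'torque': array([ 0.008, -0.003, -0.024]), 'width': np.float64(0.087)} 0.022
top {'fx': 368.58323937913326, 'fy': 368.58323937913326, 'cx': 248.6022475389562, 'cy': 196.42118767758942, 'camera_from_world': array([[ 3.68981793e-03, -9.99992997e-01,  6.25010663e-04,
         1.41620436e-02],
       [ 9.85625514e-01,  3.74237130e-03,  1.68903346e-01,
        -5.68203863e-01],
       [-1.68904502e-01, -7.19613823e-06,  9.85632421e-01,
        -1.27066147e+00],
       [ 0.00000000e+00,  0.00000000e+00,  0.00000000e+00,
         1.00000000e+00]])}
side {'fx': 471.6483514805911, 'fy': 471.6483514805911, 'cx': 250.81281324590665, 'cy': 194.2006816312287, 'camera_from_world': array([[ 0.70840581, -0.7055309 , -0.01968159, -0.37953685],
       [ 0.48469696,  0.46602337,  0.74019665, -0.32425807],
       [-0.51305952, -0.53389921,  0.67210234, -1.08862671],
       [ 0.        ,  0.        ,  0.        ,  1.        ]])}
```

View pics/top0.png

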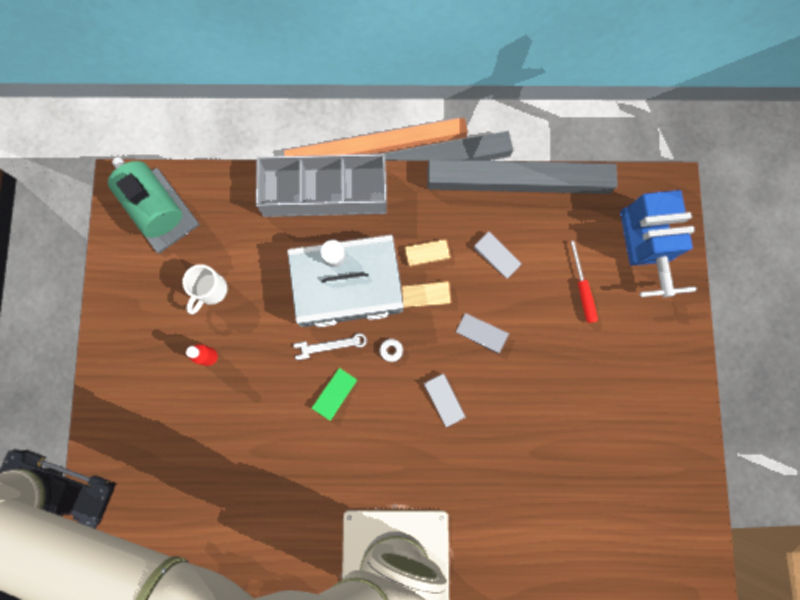

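View pics/side0.png

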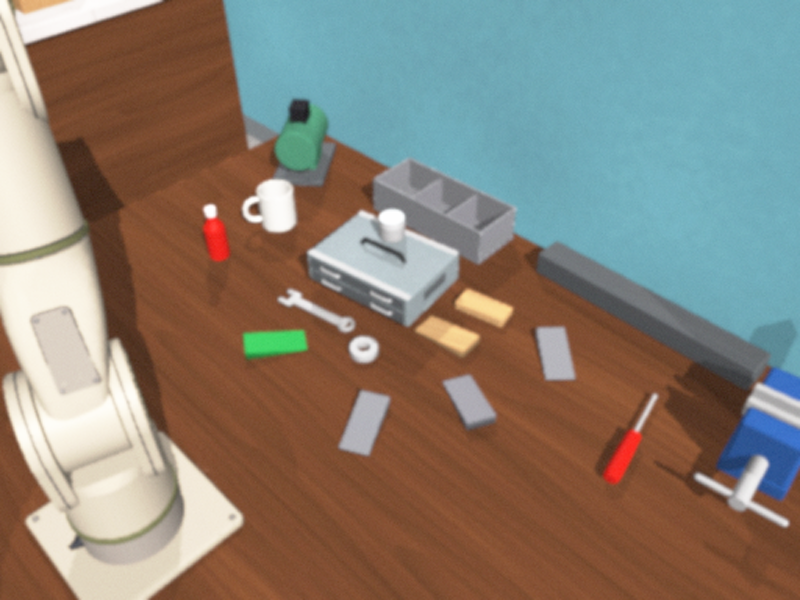

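Top view (800 px scale): chest (345,280), drawer fronts toward the robot, so the short foot is at its near right corner, about (395,310). Wedge candidates are wood (427,295), wood (428,252), green (335,394) and grey (497,254), (482,333), (444,400). By the description, the wooden one at (427,295), in line with the drawer-front corner, should be the wedge and (428,252) the offcut. I'll check that in a close crop.

```bash
cat > h.py <<'E'
import numpy as np,cv2
def ray(c,u,v):
    T=c["camera_from_world"];R=T[:3,:3]
    d=np.array([(u-c["cx"])/c["fx"],-(v-c["cy"])/c["fy"],-1.])
    return -R.T@T[:3,3],R.T@d
def onz(c,u,v,z):
    o,d=ray(c,u,v);return (o+d*(z-o[2])/d[2])
def proj(c,p):
    q=c["camera_from_world"]@np.append(p,1);return c["cx"]+c["fx"]*q[0]/-q[2],c["cy"]-c["fy"]*q[1]/-q[2]
E
python3 - <<'E'
import pickle,cv2,numpy as np
from h import *
ims=[]
for n,(x0,y0,x1,y1) in {"top":(180,145,300,215),"side":(190,130,340,235)}.items():
    c=pickle.load(open(n+"0.pkl","rb"));p=c["pixels"]
    a=cv2.resize(p[y0:y1,x0:x1,::-1],(640,int(640*(y1-y0)/(x1-x0))),interpolation=cv2.INTER_CUBIC)
    ims.append(a[:300] if n=="x" else a)
    h=cv2.cvtColor(p,cv2.COLOR_RGB2HSV)
    m=((h[...,0]>14)&(h[...,0]<30)&(h[...,1]>60)&(h[...,2]>150)).astype(np.uint8)
    for k in cv2.findContours(m,0,2)[0]:
        if cv2.contourArea(k)>60 and y0<k[:,0,1].mean()<y1:
            print(n,cv2.contourArea(k),cv2.approxPolyDP(k,2,True)[:,0].tolist(),cv2.minAreaRect(k))
    if n=="top":
        m=((h[...,1]<60)&(h[...,2]>130)).astype(np.uint8)
        for k in cv2.findContours(m,0,2)[0]:
            if cv2.contourArea(k)>1500: print("chest?",cv2.contourArea(k),cv2.approxPolyDP(k,3,True)[:,0].tolist())
    
for i,a in enumerate(ims): ims[i]=cv2.resize(a,None,fx=.66,fy=.66) if 0 else a
out=np.vstack(ims);print(out.shape);cv2.imwrite("pics/crop1.png",cv2.resize(out,(int(out.shape[1]*600/out.shape[0]),600)))
E
```

```text
top 378.0 [[287, 182], [283, 180], [258, 183], [258, 195], [285, 194]] ((272.3310241699219, 187.97242736816406), (14.117733001708984, 30.22855567932129), 85.2363510131836)
top 305.5 [[285, 154], [261, 157], [261, 168], [286, 165]] ((273.1981201171875, 161.0565948486328), (12.961627006530762, 27.520421981811523), 79.3803482055664)
chest? 3205.5 [[220, 329], [219, 370], [231, 368], [231, 364], [263, 378], [245, 377], [248, 383], [286, 383], [284, 327]]
chest? 4421.0 [[0, 319], [0, 377], [13, 383], [87, 383], [104, 357]]
chest? 3353.0 [[251, 151], [185, 159], [189, 205], [204, 209], [219, 202], [234, 200], [238, 204], [246, 203], [248, 198], [256, 199]]
chest? 46576.5 [[0, 61], [0, 107], [11, 114], [0, 203], [0, 261], [11, 249], [22, 252], [12, 258], [11, 264], [0, 266], [0, 297], [8, 286], [18, 286], [40, 298], [61, 101], [71, 101], [74, 107], [79, 101], [162, 101], [164, 131], [244, 130], [248, 100], [274, 100], [278, 116], [393, 115], [348, 111], [340, 106], [376, 107], [352, 102], [445, 102], [468, 337], [511, 335], [511, 276], [504, 276], [507, 271], [511, 273], [511, 266], [507, 267], [511, 262], [511, 88], [507, 85], [511, 79], [507, 80], [505, 70], [502, 75], [485, 77], [470, 70], [471, 65], [476, 65], [414, 64], [429, 56], [335, 55], [331, 64], [285, 64], [280, 61], [289, 59], [285, 55], [299, 55], [82, 54], [107, 54], [102, 61], [62, 61], [61, 54], [66, 58], [70, 57], [65, 54], [76, 54], [38, 54], [58, 54], [60, 59]]
side 485.0 [[266, 211], [294, 227], [306, 217], [304, 213], [276, 202]] ((286.4013977050781, 213.25074768066406), (38.092525482177734, 17.06293296813965), 28.178592681884766)
side 438.0 [[291, 193], [293, 197], [319, 208], [327, 200], [323, 194], [303, 186], [297, 186]] ((309.0689697265625, 196.3275909423828), (36.02489471435547, 14.669931411743164), 21.801406860351562)
(821, 640, 3)
```

View pics/crop1.png

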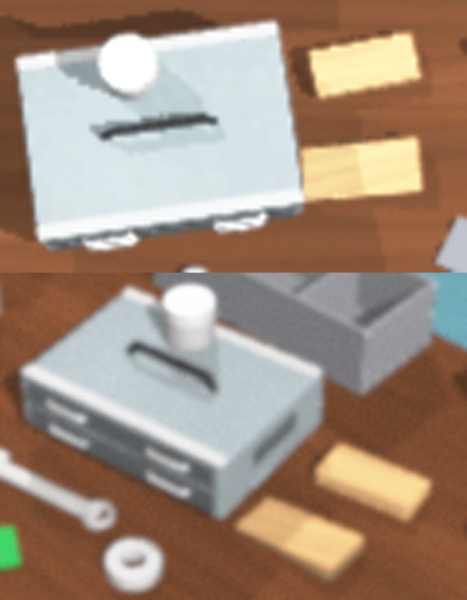

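The crop confirms it. The wooden piece at top px (272,188) tapers to nothing toward the chest, so it is the wedge. The piece at (273,161) has even thickness, so it is the offcut. Next I'll compute positions.

```bash
python3 - <<'E'
import pickle
from h import *
c=pickle.load(open("top0.pkl","rb"));s=pickle.load(open("side0.pkl","rb"))
np.set_printoptions(precision=4,suppress=True)
L=[onz(c,u,v,.086)[:2] for u,v in [(184.4,159.9),(251.3,150.8),(257.6,198.3),(190.3,206)]]
print("lid",np.array(L)); 
for i in range(4): print(np.linalg.norm(L[i]-L[(i+1)%4]))
L=np.array(L);a=L[1]-L[0]+L[2]-L[3];yaw=np.arctan2(-a[1],-a[0])-np.pi/2
yaw=np.arctan2(a[0],-a[1]); print("yaw chest",yaw)  # -y dir = a
R=np.array([[np.cos(yaw),-np.sin(yaw)],[np.sin(yaw),np.cos(yaw)]])
o=L.mean(0);print("org",o,"foot",o+R@[-.06,-.095], "tip corner",o+R@[-.085,-.12])
print("wedge back top",onz(c,286.9,180.3,.02),onz(c,288.2,193.7,.02))
print("thin",onz(c,258,183,.003),onz(c,258,195.2,.003))
# side back face bottom corners z=0, top z=.02. crop scale
k=600/821*640/150
for x,y,z in [(364,541,.02),(322,566,.02),(322,578,0),(237,522,.003),(267,499,.003)]:
    u,v=190+x/k,130+(y-273)/k; print("side",(u,v),onz(s,u,v,z))
m=o+R@[-.06,-.095]
t=r=None
E
```

```text
lid [[ 0.6918  0.2437]
 [ 0.726   0.0073]
 [ 0.5552 -0.015 ]
 [ 0.5273  0.2178]]
0.23884297297178966
0.17230627454739594
0.23447438682730357
0.16650426442100816
yaw chest 0.1316757526494528
org [0.6251 0.1135] foot [0.5781 0.0114] tip corner [ 0.5566 -0.0167]
wedge back top [ 0.6338 -0.1246  0.02  ] [ 0.5837 -0.1287  0.02  ]
thin [ 0.6268 -0.0185  0.003 ] [ 0.5806 -0.0185  0.003 ]
side (306.7359375, 215.9484375) [ 0.6333 -0.1265  0.02  ]
side (293.26640625, 223.966015625) [ 0.5833 -0.12    0.02  ]
side (293.26640625, 227.814453125) [ 0.5871 -0.1178  0.    ]
side (266.006640625, 209.855078125) [ 0.584  -0.0146  0.003 ]
side (275.627734375, 202.47890625000002) [ 0.6266 -0.0134  0.003 ]
```

```bash
cat > plan.py <<'E'
import sys,json
from h import *
from bench import r
from scipy.spatial.transform import Rotation as Ro
def show():
    s=r.read_state();R=Ro.from_quat(s["eef_rot"]).as_matrix()
    print("t %.1f"%s["time"],"pos",np.round(s["ee_pos"],4),"yang %.3f"%np.arctan2(R[1,1],R[0,1]),"zax",np.round(R[:,2],3),"F",np.round(s["ft_force"],1),"w %.3f"%s["width"])
    return s,R
def plan(p,ya,n):
    """suggest n equal rows towards TCP p with tool y at world angle ya"""
    s,R=show();d=(np.array(p)-s["ee_pos"])/n*100
    t=-(ya-np.arctan2(R[1,1],R[0,1]))/n
    for i in range(n):
        Q=R@Ro.from_euler("z",t*i).as_matrix();print(np.round(np.append(Q.T@d,t),2).tolist(),end=",")
    print()
if __name__=="__main__":
    a=list(map(float,sys.argv[1:])); plan(a[:3],a[3],int(a[4])) if a else show()
E
python3 plan.py 0.578 0.011 0.2 0.13 20
```

```text
t 0.1 pos [0.2035 0.5906 0.2438] yang 1.239 zax [-0.    -0.001 -1.   ] F [0.3 0.4 0.2] w 0.087
[-2.71, -2.13, 0.22, 0.06],[-2.83, -1.98, 0.22, 0.06],[-2.93, -1.82, 0.22, 0.06],[-3.03, -1.65, 0.22, 0.06],[-3.12, -1.48, 0.22, 0.06],[-3.19, -1.31, 0.22, 0.06],[-3.26, -1.13, 0.22, 0.06],[-3.32, -0.94, 0.22, 0.06],[-3.37, -0.76, 0.22, 0.06],[-3.4, -0.57, 0.22, 0.06],[-3.43, -0.38, 0.22, 0.06],[-3.44, -0.19, 0.22, 0.06],[-3.45, 0.0, 0.22, 0.06],[-3.44, 0.19, 0.22, 0.06],[-3.43, 0.38, 0.22, 0.06],[-3.4, 0.57, 0.22, 0.06],[-3.37, 0.76, 0.22, 0.06],[-3.32, 0.94, 0.22, 0.06],[-3.26, 1.13, 0.22, 0.06],[-3.19, 1.31, 0.22, 0.06],
```

```bash
python3 -m jog '[[-2.7,-2.1,0,0.06,1],[-2.8,-2,0,0.06,1],[-2.9,-1.8,0,0.06,1],[-3,-1.6,0,0.06,1],[-3.1,-1.5,0,0.06,1],[-3.2,-1.3,0,0.06,1],[-3.3,-1.1,0,0.06,1],[-3.3,-0.9,0,0.06,1],[-3.4,-0.8,0,0.06,1],[-3.4,-0.6,0,0.06,1]]' 5; python3 plan.py 0.578 0.011 0.15 0.13 10
```

```text
time: 1.1
ee_pos: [0.3833, 0.2874, 0.2394]
eef_rot: [0.456, 0.89, -0.004, -0.001]
ft_force: [0.9, 0.3, 0.2]
width: 0.0153
t 1.1 pos [0.3833 0.2874 0.2394] yang 0.625 zax [-0.006 -0.006 -1.   ] F [0.9 0.3 0.2] w 0.015
[-3.38, -0.03, 0.9, 0.05],[-3.38, 0.14, 0.9, 0.05],[-3.37, 0.3, 0.9, 0.05],[-3.35, 0.47, 0.9, 0.05],[-3.32, 0.64, 0.9, 0.05],[-3.28, 0.8, 0.9, 0.05],[-3.24, 0.96, 0.9, 0.05],[-3.19, 1.12, 0.9, 0.05],[-3.13, 1.28, 0.9, 0.05],[-3.06, 1.43, 0.9, 0.05],
```

```bash
python3 -m jog '[[-3.4,0,0.8,0.05,1],[-3.4,0.1,0.8,0.05,1],[-3.4,0.3,0.8,0.05,1],[-3.4,0.5,0.8,0.05,1],[-3.3,0.6,0.8,0.05,1],[-3.3,0.8,0.8,0.05,1],[-3.2,1,0.8,0.05,1],[-3.2,1.1,0.8,0.05,1],[-3.1,1.3,0.8,0.05,1],[-3.1,1.4,0.8,0.05,1]]'; python3 plan.py 0.578 0.011 0.12 0.13 3
```

```text
time: 2.1
ee_pos: [0.5802, -0.0051, 0.1563]
eef_rot: [0.669, 0.743, -0.004, -0.001]
ft_force: [1.3, 0.4, 0.5]
width: 0.0005
t 2.1 pos [ 0.5802 -0.0051  0.1563] yang 0.104 zax [-0.007 -0.005 -1.   ] F [1.3 0.4 0.5] w 0.001
[0.55, -0.01, 1.21, -0.01],[0.55, -0.0, 1.21, -0.01],[0.55, 0.0, 1.21, -0.01],
```

```bash
python3 -m jog '[[0.5,0,1.2,-0.01,1],[0.5,0,1.2,-0.01,1],[0.5,0,1.2,-0.01,1],[0,0,0.5,0,1],[0,0,0.2,0,1],[0,0,0.1,0,1],[0,0,0.1,0,1],[0,0,0.1,0,1],[0,0,0,0,1],[0,0,0,0,1]]'; python3 plan.py 0.578 0.011 0.11 0.13 1
```

```text
time: 3.1
ee_pos: [0.5776, 0.0076, 0.1075]
eef_rot: [0.659, 0.752, -0.005, -0.001]
ft_force: [-1.9, -0.1, 2.5]
width: 0.0005
t 3.1 pos [0.5776 0.0076 0.1075] yang 0.132 zax [-0.009 -0.006 -1.   ] F [-1.9 -0.1  2.5] w 0.000
[0.33, 0.08, -0.25, 0.0],
```

```bash
python3 -m jog '[[0,0,0.1,0,1],[0,0,0.1,0,1],[0,0,0.1,0,1],[0,0,0.1,0,1],[0,0,0.1,0,1],[0,0,0.1,0,1],[0,0,0.1,0,1],[0,0,0.1,0,1],[0,0,0.1,0,1],[0,0,0.1,0,1]]'
```

```text
time: 4.1
ee_pos: [0.5771, 0.006, 0.1017]
eef_rot: [0.66, 0.752, -0.005, -0.002]
ft_force: [-8.4, -0.1, 16.1]
width: 0.0005
```

```bash
python3 -m jog '[[0,0,-0.3,0,1],[0,0,-0.5,0,1],[0,0,-1,0,1],[0,0,-2,0,1],[0,0,-2,0,1],[-2,0.5,0,0,1],[-2.5,0.5,0,0,0],[-2.5,0.5,0,0,0],[-2.5,0,0,0,0],[0,0,0,0,0]]'; python3 plan.py 0.602 -0.084 0.03 0.13 10
```

```text
time: 5.1
ee_pos: [0.6084, -0.0856, 0.1661]
eef_rot: [0.657, 0.754, -0.003, -0.0]
ft_force: [0.4, -0.2, -0.1]
width: 0.0244
t 5.1 pos [ 0.6084 -0.0856  0.1661] yang 0.136 zax [-0.004 -0.004 -1.   ] F [ 0.4 -0.2 -0.1] w 0.024
[0.03, -0.06, 1.36, 0.0],[0.03, -0.06, 1.36, 0.0],[0.03, -0.06, 1.36, 0.0],[0.03, -0.06, 1.36, 0.0],[0.03, -0.06, 1.36, 0.0],[0.03, -0.06, 1.36, 0.0],[0.03, -0.06, 1.36, 0.0],[0.03, -0.06, 1.36, 0.0],[0.03, -0.06, 1.36, 0.0],[0.03, -0.06, 1.36, 0.0],
```

```bash
python3 - <<'E'
from bench import r
import pickle,cv2
from h import *
c=r.camera("top");pickle.dump(c,open("top1.pkl","wb"))
p=c["pixels"];c0=pickle.load(open("top0.pkl","rb"))
# chest shift: compare tin / lid region by phase correlation
f=lambda q:cv2.cvtColor(q[150:205,185:240],cv2.COLOR_RGB2GRAY).astype(np.float32)
print(cv2.phaseCorrelate(f(c0["pixels"]),f(p),cv2.createHanningWindow((55,55),cv2.CV_32F)))
print(onz(c0,261,167,.018),onz(c0,286,164.5,.018))
E
```

```text
((-0.44943511082913545, 0.2222526868906165), 0.7103094282415178)
[ 0.68434819 -0.02933329  0.018     ] [ 0.69426588 -0.12228952  0.018     ]
```

```bash
python3 -m jog '[[0,-0.1,1.5,0,0],[0,-0.1,1.5,0,0],[0,-0.1,1.5,0,0],[0,-0.1,1.5,0,0],[0,0,1.5,0,0],[0,0,0.5,0,0],[0,0,0,0,0],[0,0,0.2,0,0],[0,0,0,0,0],[0,0,0,0,0]]'; python3 plan.py 0.602 -0.084 0.03 0.13 5
```

```text
time: 6.15
ee_pos: [0.6026, -0.0761, 0.0751]
eef_rot: [0.653, 0.757, -0.002, -0.003]
ft_force: [-0.1, -0.6, 0.7]
width: 0.0867
t 6.2 pos [ 0.6026 -0.0761  0.0751] yang 0.146 zax [-0.007  0.    -1.   ] F [-0.1 -0.6  0.7] w 0.087
[-0.16, -0.03, 0.9, 0.0],[-0.16, -0.03, 0.9, 0.0],[-0.16, -0.03, 0.9, 0.0],[-0.16, -0.03, 0.9, 0.0],[-0.16, -0.03, 0.9, 0.0],
```

```bash
python3 - <<'E'
from bench import r
import pickle,cv2
from h import *
c=r.camera("top");pickle.dump(c,open("top2.pkl","wb"))
w=r.camera("wrist");pickle.dump(w,open("wr2.pkl","wb"))
a=cv2.resize(c["pixels"][145:215,180:300,::-1],(480,280),interpolation=cv2.INTER_CUBIC)
b=cv2.resize(w["pixels"][...,::-1],(480,320));cv2.imwrite("pics/v2.png",np.vstack([a,b]))
E
```

```text
(no output)
```

View pics/v2.png

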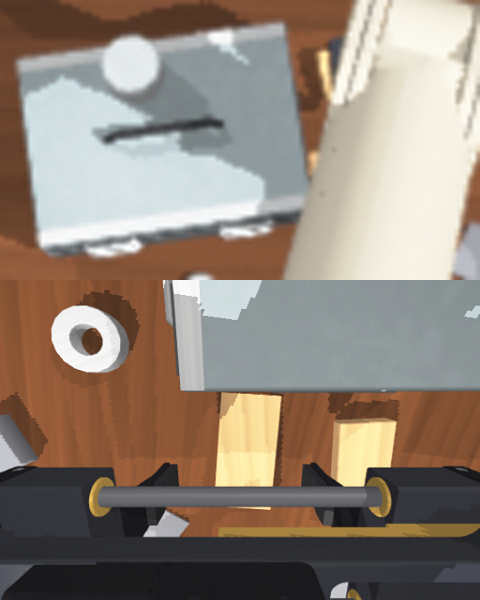

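Wrist view (lower half): the wedge lies at px (217–282, 393–508), between the fingers (inner edges about 178 and 303). The offcut is right of the right finger and the chest edge is at row 390. Next I'll measure from this nearer view.

```bash
python3 - <<'E'
import pickle
from h import *
np.set_printoptions(precision=4,suppress=True)
w=pickle.load(open("wr2.pkl","rb"));f=lambda x,y,z:onz(w,x*512/480,(y-280)*1.2,z)
print("thin",f(223,393,.003),f(282,396,.003));print("back",f(217,505,.02),f(270,508,.02))
print("lid corner",f(181,390,.086), "left edge",f(204,390,.086),"bench-level corner",f(181,390,.02))
print("offcut left",f(333,423,.018),f(333,485,.018))
E
```

```text
thin [ 0.579  -0.0165  0.003 ] [ 0.628 -0.012  0.003]
back [ 0.5889 -0.1237  0.02  ] [ 0.6355 -0.12    0.02  ]
lid corner [ 0.5631 -0.0126  0.086 ] left edge [ 0.5746 -0.0108  0.086 ] bench-level corner [ 0.5481 -0.0176  0.02  ]
offcut left [ 0.6702 -0.0287  0.018 ] [ 0.6851 -0.0882  0.018 ]
```

```bash
python3 -m jog '[[-0.2,0,1,0,0],[-0.2,0,1,0,0],[-0.2,0,1,0,0],[-0.2,0,1,0,0],[-0.1,0,0.5,0,0],[0,0,0,0,0],[0,-0.4,0,0,0],[0,-0.5,0,0,0],[0,-0.2,0,0,0],[0,0,0,0,0]]'; python3 plan.py 0.5745 -0.084 0.03 0.13 5
```

```text
time: 7.25
ee_pos: [0.5916, -0.0881, 0.0262]
eef_rot: [0.654, 0.757, -0.002, -0.003]
ft_force: [0.1, -0.0, -0.8]
width: 0.0872
t 7.2 pos [ 0.5916 -0.0881  0.0262] yang 0.146 zax [-0.007  0.    -1.   ] F [ 0.1 -0.  -0.8] w 0.087
[0.13, -0.33, -0.07, 0.0],[0.13, -0.33, -0.07, 0.0],[0.13, -0.33, -0.07, 0.0],[0.13, -0.33, -0.07, 0.0],[0.13, -0.33, -0.07, 0.0],
```

```bash
python3 -m jog '[[0.1,-0.3,0,0,0],[0.1,-0.3,0,0,0],[0.1,-0.3,0,0,0],[0,-0.3,0,0,0],[0,-0.3,0,0,0],[0,-0.2,0,0,0],[0,-0.1,0,0,0],[0,0,0,0,0],[0,0.3,0,0,0],[0,0.3,0,0,0]]'; python3 plan.py 0.5745 -0.084 0.03 0.13 5
python3 - <<'E'
from bench import r
import pickle,cv2
w=r.camera("wrist");pickle.dump(w,open("wr3.pkl","wb"))
cv2.imwrite("pics/v3.png",w["pixels"][...,::-1])
E
```

```text
time: 8.25
ee_pos: [0.5784, -0.0865, 0.0271]
eef_rot: [0.654, 0.757, -0.001, -0.002]
ft_force: [-0.9, -0.2, -0.5]
width: 0.0871
t 8.2 pos [ 0.5784 -0.0865  0.0271] yang 0.146 zax [-0.005  0.001 -1.   ] F [-0.9 -0.2 -0.5] w 0.087
[0.06, -0.07, -0.06, 0.0],[0.06, -0.07, -0.06, 0.0],[0.06, -0.07, -0.06, 0.0],[0.06, -0.07, -0.06, 0.0],[0.06, -0.07, -0.06, 0.0],
```

View pics/v3.png

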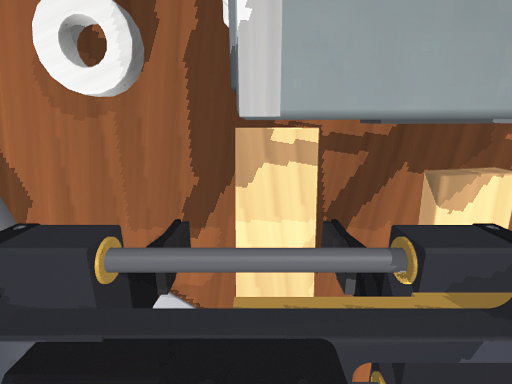

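Wrist view: the wedge's thin edge runs (235,127)–(319,128), its sides are almost vertical (aligned with the tool) and its back is near row 295. The lid corner is at (238,117).

```bash
python3 - <<'E'
import pickle
from h import *
np.set_printoptions(precision=4,suppress=True)
w=pickle.load(open("wr3.pkl","rb"));f=lambda x,y,z:onz(w,x,y,z)
print("thin",f(235,127,.003),f(319,128,.003));print("side r",f(317,240,.0143),"l",f(235,240,.0143),"back l",f(234,295,.02))
print("lid corner",f(238,117,.086),"lid right",f(500,120,.086))
cw=np.linalg.inv(w["camera_from_world"])[:3,3];print(cw)
E
```

```text
thin [ 0.5556 -0.019   0.003 ] [ 0.6053 -0.0122  0.003 ]
side r [ 0.6157 -0.0789  0.0143] l [ 0.5651 -0.0865  0.0143] back l [ 0.5694 -0.1219  0.02  ]
lid corner [ 0.5625 -0.013   0.086 ] lid right [ 0.6383 -0.0027  0.086 ]
[ 0.5682 -0.013   0.1672]
```

```bash
python3 -m jog '[[0,0.3,-1,0,0],[0,0.3,-2,0,0],[-1.5,0.3,-1,0,0.84],[-2,0.2,0,0,0.84],[-2,0.2,0,0,0.84],[-2,0.2,0,0,0.84],[0,0,0,0,0.84],[0,0,0,0,0.84],[0,0,0,0,0.84],[0,0,0,0,0.84]]'; python3 plan.py 0.599 -0.156 0.027 0.13 5
```

```text
time: 9.3
ee_pos: [0.6086, -0.1657, 0.0727]
eef_rot: [0.653, 0.757, -0.001, -0.0]
ft_force: [-0.1, 0.2, -0.1]
width: 0.0308
t 9.3 pos [ 0.6086 -0.1657  0.0727] yang 0.147 zax [-0.002 -0.001 -1.   ] F [-0.1  0.2 -0.1] w 0.031
[0.22, -0.16, 0.91, 0.0],[0.22, -0.16, 0.91, 0.0],[0.22, -0.16, 0.91, 0.0],[0.22, -0.16, 0.91, 0.0],[0.22, -0.16, 0.91, 0.0],
```

```bash
python3 -m jog '[[0,-0.2,1,0,0.84],[0,-0.2,1,0,0.84],[0,-0.2,1,0,0.84],[0,-0.2,1,0.01,0.84],[0,-0.1,0.5,0.01,0.84],[0,0,0,0,0.84],[0.5,0,0,0,0.84],[0.5,0,0,0,0.84],[0.5,0,0,0,0.84],[0,0,0,0,0.84]]'; python3 plan.py 0.59 -0.1 0.027 0.13 5
```

```text
time: 10.3
ee_pos: [0.5966, -0.1482, 0.0231]
eef_rot: [0.66, 0.751, -0.001, -0.001]
ft_force: [0.3, -0.1, -0.3]
width: 0.0136
t 10.3 pos [ 0.5966 -0.1482  0.0231] yang 0.128 zax [-0.003 -0.    -1.   ] F [ 0.3 -0.1 -0.3] w 0.014
[0.97, -0.01, -0.08, -0.0],[0.97, -0.01, -0.08, -0.0],[0.97, -0.01, -0.08, -0.0],[0.97, -0.01, -0.08, -0.0],[0.97, -0.01, -0.08, -0.0],
```

```bash
python3 -m jog '[[0.3,0,-0.4,0,0.84],[0.5,0.05,0,0,0.84],[0.5,0.05,0,0,0.84],[0.5,0.05,0,0,0.84],[0.5,0.05,0,0,0.84],[0.5,0.05,0,0,0.84],[0.5,0.05,0,0,0.84],[0.4,0.05,0,0,0.84],[0.3,0.05,0,0,0.84],[0,0,0,0,0.84]]'; python3 plan.py 0.59 -0.1 0.027 0.13 5
python3 - <<'E'
from bench import r
import pickle,cv2
w=r.camera("wrist");pickle.dump(w,open("wr4.pkl","wb"))
cv2.imwrite("pics/v4.png",w["pixels"][...,::-1])
E
```

```text
time: 11.3
ee_pos: [0.5956, -0.1042, 0.028]
eef_rot: [0.66, 0.751, -0.001, -0.001]
ft_force: [-0.1, -0.5, 0.7]
width: 0.0141
t 11.3 pos [ 0.5956 -0.1042  0.028 ] yang 0.129 zax [-0.002 -0.    -1.   ] F [-0.1 -0.5  0.7] w 0.014
[0.1, -0.1, 0.02, -0.0],[0.1, -0.1, 0.02, -0.0],[0.1, -0.1, 0.02, -0.0],[0.1, -0.1, 0.02, -0.0],[0.1, -0.1, 0.02, -0.0],
```

View pics/v4.png

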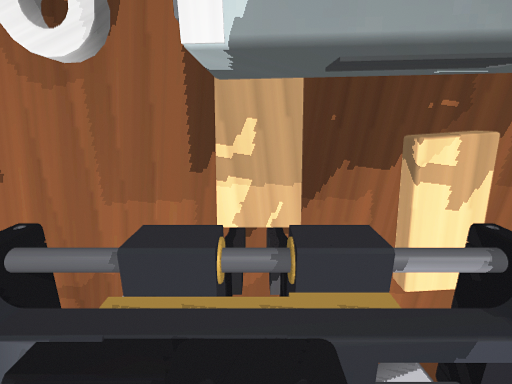

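Wrist view: the wedge now goes under the chest. Its sides are at columns 215–303, rows 78–227, straight against the fingers. The chest's lower corner is at about (215,78) and its lid corner at about (183,44).

```bash
python3 - <<'E'
import pickle
from h import *
np.set_printoptions(precision=4,suppress=True)
w=pickle.load(open("wr4.pkl","rb"));f=lambda x,y,z:onz(w,x,y,z)
# back of wedge ~ y=-.092; z along top
for y,z in ((85,.01),(220,.02)):
  a,b=f(216.5 if y<100 else 219,y,z),f(303 if y<100 else 302,y,z);print(a,b,(a+b)/2)
print("lid corner",f(183,44,.086),f(215,78,.02))
E
```

```text
[ 0.5619 -0.015   0.01  ] [ 0.6093 -0.0088  0.01  ] [ 0.5856 -0.0119  0.01  ]
[ 0.5717 -0.09    0.02  ] [ 0.6203 -0.0837  0.02  ] [ 0.596  -0.0869  0.02  ]
lid corner [ 0.5635 -0.0131  0.086 ] [ 0.5624 -0.0127  0.02  ]
```

```bash
python3 -m jog '[[0.12,0,0,0,0.84],[0.12,0,0,0,0.84],[0.12,0,0,0,0.84],[0.12,0,0,0,0.84],[0.12,0,0,0,0.84],[0.12,0,0,0,0.84],[0.12,0,0,0,0.84],[0.1,0,0,0,0.84],[0.1,0,0,0,0.84],[0.1,0,0,0,0.84]]'
```

```text
time: 12.35
ee_pos: [0.5939, -0.0933, 0.028]
eef_rot: [0.661, 0.751, -0.001, -0.0]
ft_force: [0.6, -0.1, 0.4]
width: 0.0137
```

```bash
python3 -m jog '[[0.1,0,0,0,0.84],[0.1,0,0,0,0.84],[0.1,0,0,0,0.84],[0.1,0,0,0,0.84],[0,0,0,0,0.84],[0,0,0,0,0.84],[0,0,0,0,0.84],[0,0,0,0,0.84],[0,0,0,0,0.84],[0,0,0,0,0.84]]'
```

```text
time: 13.35
ee_pos: [0.5933, -0.0906, 0.0281]
eef_rot: [0.661, 0.75, -0.001, 0.0]
ft_force: [-0.4, -2.2, -1.0]
width: 0.0136
```

```bash
python3 -m jog '[[0,0,0,0,0.84],[0,0,0,0,0.84],[0,0,0,0,0.84],[0.1,0,0,0,0.84],[0.1,0,0,0,0.84],[0.1,0,0,0,0.84],[0.1,0,0,0,0.84],[0.1,0,0,0,0.84],[0.1,0,0,0,0.84],[0.1,0,0,0,0.84]]'
```

```text
time: 14.35
ee_pos: [0.5926, -0.089, 0.0287]
eef_rot: [0.663, 0.749, -0.003, 0.003]
ft_force: [0.8, -5.5, -1.3]
width: 0.0138
```

```bash
python3 -m jog '[[-0.5,0,0,0,0.84],[-1.5,0,0,0,0.84],[-1,0,-1,0,0.84],[0,0,-3,0,1],[0,0,-3,0,1],[0,0,-3,0,1],[0,0,-3,0,1],[0,0,0,0,1],[0,0,0,0,1],[0,0,0,0,1]]'; python3 plan.py 0.584 0.015 0.15 0.13 6
python3 - <<'E'
from bench import r
import pickle,cv2
w=r.camera("wrist");pickle.dump(w,open("wr5.pkl","wb"))
s=r.camera("side")
a=cv2.resize(s["pixels"][130:235,190:340,::-1],(400,280),interpolation=cv2.INTER_CUBIC)
cv2.imwrite("pics/v5.png",np.vstack([a,cv2.resize(w["pixels"][...,::-1],(400,300))]) if 0 else cv2.vconcat([a,cv2.resize(w["pixels"][...,::-1],(400,300))]))
E
```

```text
time: 15.35
ee_pos: [0.596, -0.1237, 0.1677]
eef_rot: [0.664, 0.748, -0.002, 0.002]
ft_force: [-0.8, 0.3, -0.8]
width: 0.0005
t 15.3 pos [ 0.596  -0.1237  0.1677] yang 0.118 zax [ 0.    -0.006 -1.   ] F [-0.8  0.3 -0.8] w 0.000
[2.32, 0.07, 0.28, -0.0],[2.32, 0.08, 0.28, -0.0],[2.32, 0.08, 0.28, -0.0],[2.32, 0.09, 0.28, -0.0],[2.32, 0.09, 0.28, -0.0],[2.32, 0.1, 0.28, -0.0],
```

View pics/v5.png

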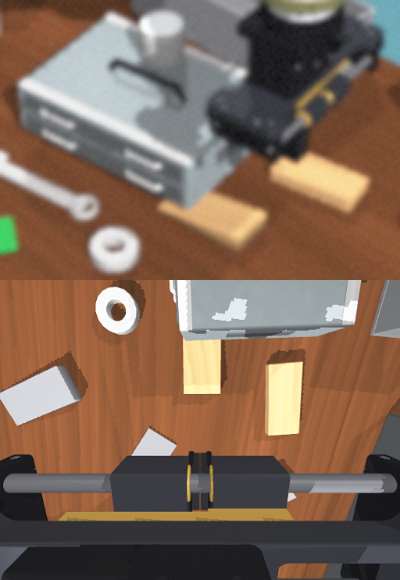

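The lower half (wrist view) shows the wedge straight, half under the chest corner, with its back at about px (202,394) and the lid's near edge at row 338. Bearing, offcut and tin are in place. Now the final press.

```bash
python3 -m jog '[[2.4,0.1,0.3,0,1],[2.4,0.1,0.3,0,1],[2.4,0.1,0.3,0,1],[2.4,0.1,0.3,0,1],[2.4,0.1,0.3,0,1],[1.4,0.1,0.5,0,1],[0,0,1,0,1],[0,0,1,0,1],[0,0,0.5,0,1],[0,0,0,0,1]]'; python3 plan.py 0.584 0.015 0.11 0.13 1
```

```text
time: 16.45
ee_pos: [0.5811, 0.0098, 0.1106]
eef_rot: [0.666, 0.746, -0.008, -0.002]
ft_force: [0.6, 0.5, -0.0]
width: 0.0004
t 16.4 pos [0.5811 0.0098 0.1106] yang 0.113 zax [-0.013 -0.01  -1.   ] F [ 0.6  0.5 -0. ] w 0.000
[0.49, 0.35, 0.05, -0.02],
```

```bash
python3 -m jog '[[0.4,0.3,0,0,1],[0,0,0.1,0,1],[0,0,0.1,0,1],[0,0,0.1,0,1],[0,0,0.1,0,1],[0,0,0.1,0,1],[0,0,0.1,0,1],[0,0,0,0,1],[0,0,0,0,1],[0,0,0,0,1]]'
```

```text
time: 17.45
ee_pos: [0.5849, 0.0119, 0.1086]
eef_rot: [0.667, 0.745, -0.007, -0.001]
ft_force: [-0.7, -0.8, -0.3]
width: 0.0001
```

```bash
python3 -m jog '[[0,0,0.1,0,1],[0,0,0.1,0,1],[0,0,0.1,0,1],[0,0,0.1,0,1],[0,0,0.1,0,1],[0,0,0.1,0,1],[0,0,0.1,0,1],[0,0,0.1,0,1],[0,0,0.1,0,1],[0,0,0.1,0,1]]'
```

```text
time: 18.45
ee_pos: [0.585, 0.0117, 0.1078]
eef_rot: [0.668, 0.745, -0.005, -0.003]
ft_force: [-6.4, 0.1, 12.7]
width: 0.0003
```

```bash
python3 -m jog '[[0,-0.03,0.1,0,1],[0,-0.03,0.1,0,1],[0,-0.03,0.1,0,1],[0,-0.03,0.1,0,1],[0,-0.03,0.1,0,1],[0,0,0.1,0,1],[0,0,0.1,0,1],[0,0,0.1,0,1],[0,0,0.1,0,1],[0,0,0.1,0,1]]'; python3 plan.py; python3 - <<'E'
from bench import r
import pickle,cv2
s=r.camera("side");t=r.camera("top")
cv2.imwrite("pics/v6.png",cv2.vconcat([cv2.resize(c["pixels"][a:b,x:y,::-1],(450,295),interpolation=cv2.INTER_CUBIC) for c,a,b,x,y in((s,120,240,150,333),(t,130,250,150,333))]))
E
python3 plan.py
```

```text
time: 19.45
ee_pos: [0.585, 0.0115, 0.1078]
eef_rot: [0.668, 0.744, -0.001, -0.003]
ft_force: [-6.0, -0.3, 13.0]
width: 0.0007
t 19.4 pos [0.585  0.0115 0.1078] yang 0.108 zax [-0.007  0.002 -1.   ] F [-6.  -0.3 13. ] w 0.001
t 19.6 pos [0.585  0.0116 0.1078] yang 0.108 zax [-0.007  0.002 -1.   ] F [-5.5 -0.5 12.5] w 0.001
```

View pics/v6.png

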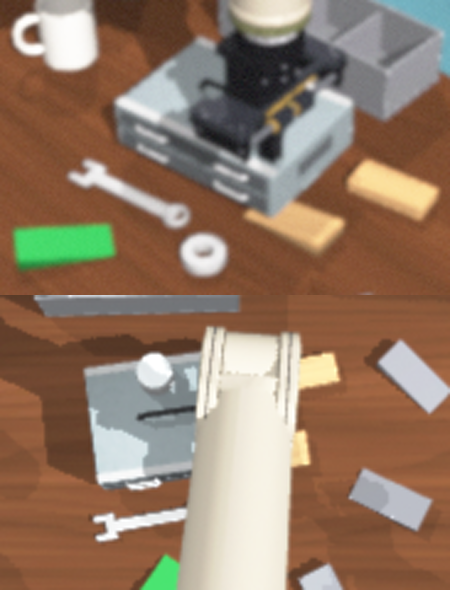

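```bash
python3 -m jog '[[0,-0.03,0.12,0,1],[0,-0.03,0.12,0,1],[0,-0.04,0.12,0,1],[0,-0.04,0.12,0,1],[0,-0.04,0.12,0,1],[0,-0.04,0.12,0,1],[0,-0.04,0.12,0,1],[0,-0.04,0.12,0,1],[0,-0.04,0.12,0,1],[0,-0.04,0.12,0,1]]'; python3 - <<'E'
from bench import r
for i in range(3): r.camera("wrist")
import plan;plan.show()
E
```

```text
time: 20.55
ee_pos: [0.5848, 0.0114, 0.1078]
eef_rot: [0.668, 0.744, 0.004, -0.002]
ft_force: [-4.5, 0.5, 12.4]
width: 0.0005
t 20.7 pos [0.5847 0.0114 0.1078] yang 0.108 zax [ 0.002  0.009 -1.   ] F [-4.8 -0.7 12.9] w 0.000
```

The press is steady at 12–13 N, with about 5 N sideways, and the lid isn't sinking. I'm handing in.

```bash
python3 -c "
from bench import r
r.close_job()
import plan;plan.show()"
```

```text
the job is handed in; nothing more can be done
the job is handed in; nothing more can be done
```

The wedge is under the short foot, the chest no longer rocks, and I handed the job in at about 20.7 s with the lid still held pressed.

- **First press:** I pressed the lid over the short foot and it sank about 6 mm. The press ended at 16 N, above the 4–9 N needed, with about 8 N sideways. I then let go.
- **Wedge:** I nudged it sideways into line, about 2 mm off the foot's centre by my measurement. Then I pushed it from behind, thin end first, until the push stiffened to 5.5 N, and stopped there.
- **Final press:** It held at 12–13 N at the press point with about 5 N sideways. The lid stayed within 0.1 mm through two more seconds of pressing and gave under 1 mm overall.
- **Surroundings:** The chest corner measured the same before and after the wedge went in, to about 1 mm. The last pictures show the tin, offcut, wrench and bearing where they were.

One check disagreed: an image comparison after the first press suggested the chest had moved about 1.5 mm. I put that down to changed shadows, because the later close views showed no shift.

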